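Seat and clamp a bamboo flute blank in its drilling jig

TASK

Using only the fingertips and without picking anything up, push the bamboo tube that lies in the jig's V-groove along the groove until its end is fully home against the steel end stop. Then slide the jig's upright black clamp lever past its first notch, all the way to its second stop, so that the tube is locked in place. Leave everything else on the bench where it is.

Things in the scene. Friction and masses are not known exactly. Their poses are not given: they have to be found in the camera images.
- jig: Drilling jig fixed to the bench: plywood base plate 200 (x) x 300 (y) x 15 mm, origin at the centre of its underside, z up, +y along the groove towards the end stop; yaw within +-0.35 rad. A wooden V-groove block runs along y at jig x = +45 mm, from y = -65 to +100 mm, its upper edges at most 54 mm above the bench; a steel end stop 70 mm high closes its +y end
- bridge_top (a point): Middle of the top of the steel clamp bridge that crosses the groove, 94 mm above the bench, at jig x = +45, y = +20 mm; the bridge measures 80 mm (x) by 24 mm (y). The clamp pad under it hangs 10 mm above the tube while the lever is at 0
- gate_top (a point): Middle of the top of the lever gate, an aluminium block with the lever's slot and notch marks, 30 mm above the bench, at jig x = -60, y = -15 mm; it measures 44 mm (x) by 140 mm (y)
- stop_face (a point): Point on the end stop's face where the tube's axis meets it, 50 mm above the bench (jig x = +45, y = +100 mm)
- blank_head (a point): Centre of the tube's end face that looks towards the end stop. The loose bamboo tube is 180 mm long, 22 mm in diameter, about 60 g, and lies in the V-groove along jig y with its axis 50 mm above the bench; its head starts 22 to 60 mm short of the stop. It slides in the groove with about 1 N
- blank_tail (a point): Centre of the tube's other end face (towards jig -y), 180 mm from the head; it sticks out of the groove block at all times (15 mm or more), over the base plate (35 mm above it), and is free behind
- lever_grip (a point): Centre of the lever's upright black paddle: 30 mm wide (jig x), 16 mm thick (jig y), 45 mm tall, from 55 to 100 mm above the bench, on a 10 mm steel stem. It slides with the joint along jig +y, from jig y = -50 mm to +20 mm, at jig x = -60 mm
- lever (a joint): Clamp lever travel in m, along jig +y. 0: released, where it starts. 0.035: first notch, a spring detent where it settles, clamp not yet tight. 0.070: second stop, end of travel; it snaps in over the last 15 mm and stays, pad down on the tube. Each hump (at 16 and 54 mm) takes about 7 N to pass; let go between them it settles near the first notch
- offcut: Bystander, leave alone: short ring of bamboo (24 mm across, 28 mm high) standing on the jig's base plate; origin at the centre of its underside
- cork_block: Bystander, leave alone: cork sanding block 40 x 36 x 28 mm on the jig's base plate, beside the lever's far end; origin at the centre of its underside
- jar: Bystander, leave alone: small glass jar, 52 mm across, 60 mm high, on the bench beyond the jig; origin at the centre of its underside
- screwdriver: Bystander, leave alone: screwdriver lying on the bench beyond the jig; 15 to 30 cm long
- brush: Bystander, leave alone: brush lying on the bench between robot and jig; 15 to 30 cm long
- mug: Bystander, leave alone: white mug, 76 mm across, 85 mm high; origin at the centre of its underside
- mallet: Bystander, leave alone: wooden mallet lying on the bench; 15 to 30 cm long
There are look-alikes about, which are no part of the job. Leave any blue or yellow look-alike of the part that bears blank_head alone.

How it is judged:
By the outcome, as a careful person would: the job done as asked, in the order asked, and still so for the second after the job is handed in, with the robot touching nothing.
It also fails if it takes over 43 s, if anything falls off the work surface, if the arm or the gripper's body presses on something with over 40 N, if the wrist force passes 120 N, or if a joint passes its speed limit or range.

ROBOT

A 7-joint arm with a two-finger parallel gripper is mounted at the origin on the work surface. World frame = base frame: x ahead of the robot, y to its left, z up, the work surface at z = 0. Lengths are in m, angles in rad, forces in N, time in s.
With the tool pointing down it reaches from about 0.4 to 0.875 m from the base axis. Payload 6.5 kg.
Tool frame: the origin (TCP) lies on the centre line of the jaws, within the pads' length; the fingertips stand 25 mm ahead of it and the grasp point (between the pads) lies 6 mm ahead of it; z points along the fingers, y is the direction in which the jaws open and shut (so a half turn about z gives the same grasp; the last joint's range is limited). The gripper opens to 85 mm and grips with 20 to 120 N. Pads are 22 mm wide; open, the fingers measure 114 mm over their backs; the gripper's body (76 mm by 85 mm) begins 54 mm behind the grasp point. The pads swing forward as they close: fully open they stand 13 mm farther back than shut.
Start: joints at [-1.243, 0.536, -0.004, 1.538, 0.003, 1.067, -0.071], TCP at [0.249, 0.6, 0.256] pointing down, gripper open.
Joint ranges: [-2.7, 2.7], [-0.37, 2.16], [-1.27, 1.26], [0.24, 2.4], [-1.31, 4.45], [0.19, 1.91], [-2.76, 2.76]. Speed limits (rad/s): [2.39, 2.39, 3.14, 3.14, 3.14, 3.14, 3.14].

INTERFACE

Orientations are given as a rotation vector (axis times angle).
In Python, from rig import r, kin, read_camera gives the robot as it stands. The module is installed in compiled form; this text tells all that it offers. Calls block until the motion is done:
- r.move_to(position, orientation): joint-space move of the TCP to a pose.
- r.move_straight(position, attitude=None, velocity=0.15): straight line of the TCP; attitude=None keeps the orientation; velocity is the mean speed in m/s.
- r.move_joints(angles): joint-space move.
- r.gripper_to(opening): opening from 0.0 (shut) to 1.0 (fully open); the grip force is fixed at half the most; returns when the fingers have stopped.
- r.hold(seconds).
- kin.solve_ik(position, orientation): joint angles nearest the present ones, or None.
- r.state(): the state.
- read_camera(name): name is "side" or "top"; returns a dict with "img" (420x560x3 uint8, red, green, blue), "z_map" (420x560 float32, m along the optical axis (not along the pixel's ray), 0 where there is no reading), "K" (3x3 intrinsics, pixels), "world_from_camera" (4x4, takes a point from camera to world coordinates). Camera axes: x right, y down, z forward; pixel columns grow to the right and rows downward; lengths in m; the calibration is good to about 2 mm. A picture is of the moment at which its call begins.
A pose or a line that the arm cannot do raises r.MotionError and nothing moves.
- r.sign_off(): hands the job in, once; it reports no verdict.
The state is a dict: "time": time; "joint_pos": joint angles; "joint_vel": joint speeds; "tau": joint torques, N m; "eef_pos": TCP position; "tool_rot": TCP orientation; "contact_force": force on the tool from outside, world axes, zero at the start; "ft_torque": the same for the moment, N m; "width": opening from 0.0 (shut) to 1.0 (fully open).
Only numpy, scipy, OpenCV 4.12 (cv2) and the standard library are available. Lean on these libraries where they do the work, as an engineer would, in place of code of your own. Each camera call takes 0.05 s, during which the arm holds its last target. There are 200 camera calls.

## Working session

There is one attempt and no reset: what is moved stays moved. The work goes in short steps, each a Python script; the robot and the scene stay as the last script left them, time stands still between calls to the robot, and variables do not carry over. Pictures are saved under pics/ and viewed, about 8 in all and at most 12, crops included, and the job is handed in when it is done.

```bash
mkdir -p pics; python3 - <<'E'
from rig import r,kin,read_camera
import cv2,numpy as np
for n in("top","side"):
    c=read_camera(n); cv2.imwrite(f"pics/{n}0.png",cv2.cvtColor(cv2.resize(c["img"],(784,588),interpolation=cv2.INTER_CUBIC),cv2.COLOR_RGB2BGR))
    np.savez(f"{n}0.npz",**c); print(n,c["K"].round(1).tolist(),c["world_from_camera"].round(3).tolist(),(c["z_map"]>0).mean())
print(r.state())
E
```

```text
top [[428.2, 0.0, 278.8], [0.0, 428.2, 210.1], [0.0, 0.0, 1.0]] [[0.002, -0.996, 0.093, 0.361], [-1.0, -0.002, -0.009, 0.001], [0.009, -0.093, -0.996, 1.366], [0.0, 0.0, 0.0, 1.0]] 0.996109693877551
side [[505.3, 0.0, 278.7], [0.0, 505.3, 216.2], [0.0, 0.0, 1.0]] [[0.955, -0.185, 0.232, 0.174], [-0.296, -0.532, 0.793, -0.941], [-0.023, -0.826, -0.563, 0.747], [0.0, 0.0, 0.0, 1.0]] 0.9959141156462585
{'time': 0.1, 'joint_pos': array([-1.24319238,  0.53712906, -0.00444916,  1.53873714,  0.00262869,
        1.06731024, -0.0712096 ]), 'joint_vel': array([-1.38616566e-04, -2.77101539e-03, -2.56676801e-04, -3.10303268e-03,
        7.69715090e-05,  5.09172321e-04, -8.73631536e-04]), 'tau': array([ 2.44606024e-03, -5.84567320e+01,  1.05189152e+00, -2.59778363e+01,
        1.26617597e-02,  4.65271936e-03,  1.05478318e-05]), 'eef_pos': array([0.24921976, 0.59976352, 0.25549003]), 'tool_rot': array([-6.14431331e-01, -3.08074333e+00,  2.46375955e-03]), 'contact_force': array([ 0.07397706, -0.31897518, -0.45661433]), 'ft_torque': array([-0.00814703, -0.00672386, -0.05282744]), 'width': 0.9991201922859129}
```

View pics/top0.png

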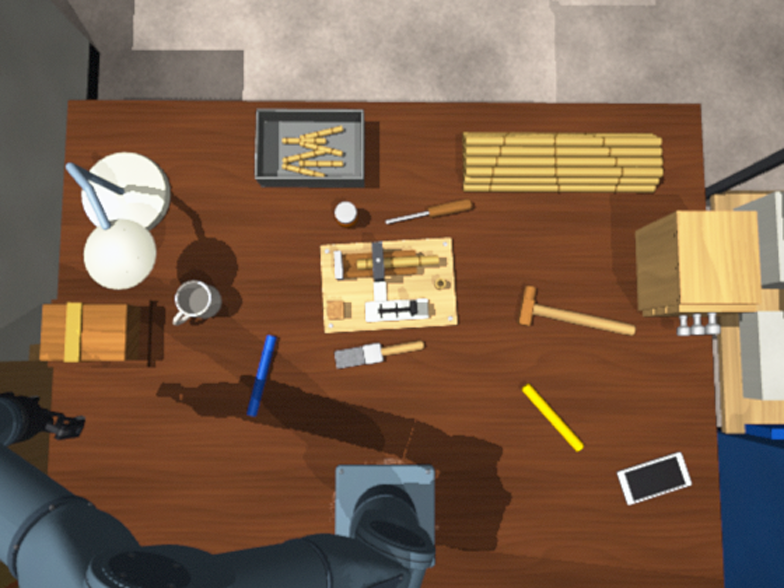

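View pics/side0.png

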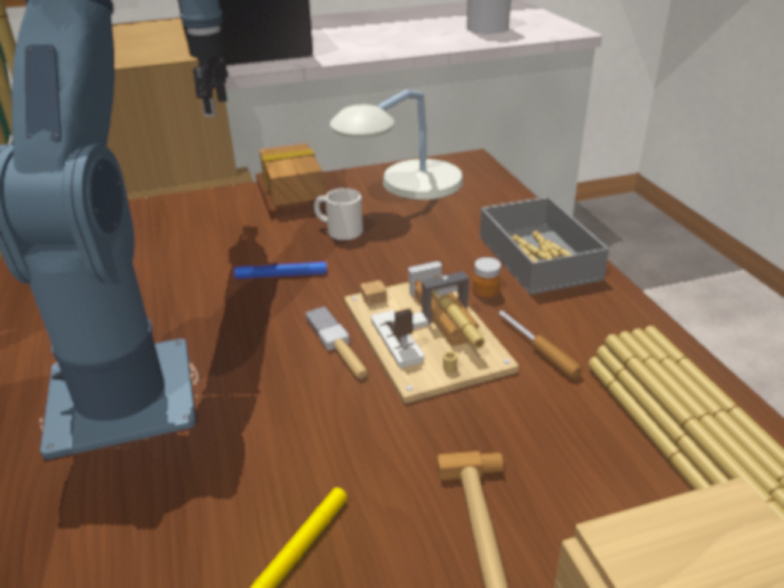

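The top view shows the jig at about (388,285) in the enlarged picture. The stop is on the left at (338,264), the bridge at (378,261), the tube tail at (445,261), the lever near (420,308) and the offcut at (441,283). Jig +y points roughly along world +y. Next I'll measure these.

```bash
cat > h.py <<'E'
import numpy as np,cv2
def cloud(c):
    K,T=c["K"],c["world_from_camera"];v,u=np.indices(c["z_map"].shape);z=c["z_map"]
    P=np.stack([(u-K[0,2])/K[0,0]*z,(v-K[1,2])/K[1,1]*z,z,np.ones_like(z)],-1)
    return (P@T.T)[...,:3]
def ray(c,uv,h):
    K,T=c["K"],c["world_from_camera"];d=T[:3,:3]@np.linalg.inv(K)@np.array([uv[0],uv[1],1.]);o=T[:3,3]
    return o+d*(h-o[2])/d[2]
E
python3 - <<'E'
from h import *
t=np.load("top0.npz");s=np.load("side0.npz")
P=cloud(t);z=P[...,2]
win=np.zeros(z.shape,bool);win[160:245,220:335]=1
hsv=cv2.cvtColor(t["img"],cv2.COLOR_RGB2HSV)
print("table z",np.median(z[245:260,200:330]))
# plate: depth-raised
m=(win&(z>0.008)).astype(np.uint8)
n,l,st,ce=cv2.connectedComponentsWithStats(m);k=1+st[1:,4].argmax();m=(l==k).astype(np.uint8)
cn=max(cv2.findContours(m,0,2)[0],key=cv2.contourArea)
q=np.array([ray(t,p[0],0.015)[:2] for p in cn]).astype(np.float32)
low=(m>0)&(z<0.022)
R=cv2.minAreaRect(q*1000);print("rect all",R)
# local frame
a=np.deg2rad(R[2]);w,h=R[1]
yaw=a if w<h else a-np.pi/2
yaw=(yaw+np.pi/2)%np.pi-np.pi/2
J=np.array(R[0])/1000;c,s_=np.cos(yaw),np.sin(yaw);Rm=np.array([[c,-s_],[s_,c]])
print("J",J,"yaw",yaw)
for name,C,w_ in(("top",t,(160,245,220,335)),("side",s,(180,290,240,380))):
    L=cloud(C)[w_[0]:w_[1],w_[2]:w_[3]].reshape(-1,3);l=L.copy();l[:,:2]=(L[:,:2]-J)@Rm
    ins=(abs(l[:,0])<.1)&(abs(l[:,1])<.15)
    for nm,lo,hi,xr in(("bridge",.088,.1,(0,.1)),("stop",.064,.078,(0,.1)),("gate",.024,.034,(-.09,-.03)),("lever",.06,.11,(-.1,-.03)),("tube",.05,.066,(.03,.06)),("plate",.01,.02,(-.1,.1)),("offcut",.034,.05,(-.03,.02))):
        k=ins&(l[:,2]>lo)&(l[:,2]<hi)&(l[:,0]>xr[0])&(l[:,0]<xr[1]);b=l[k]*1000
        if k.sum():print(name,nm,k.sum(),"min",b.min(0).round(),"max",b.max(0).round(),"med",np.median(b,0).round(1))
im=cv2.cvtColor(t["img"],cv2.COLOR_RGB2BGR)[160:250,215:340];a=cv2.resize(im,(625,450),interpolation=cv2.INTER_CUBIC)
cv2.imwrite("pics/topz.png",a)
im=cv2.cvtColor(s["img"],cv2.COLOR_RGB2BGR)[180:290,235:380];cv2.imwrite("pics/sidez.png",cv2.resize(im,(725,550),interpolation=cv2.INTER_CUBIC))
E
```

```text
table z 0.00023010743354767715
rect all ((509.3009033203125, -4.667266845703125), (199.68101501464844, 299.061767578125), 3.5959956645965576)
J [ 0.5093009  -0.00466727] yaw 0.06276196423465152
top bridge 209 min [ 5.  8. 88.] max [85. 32. 99.] med [45.4 19.7 92.8]
top stop 101 min [  5. -62.  64.] max [ 73. 115.  76.] med [ 42.1 106.   68.4]
top gate 548 min [-82. -85.  24.] max [-30. 135.  34.] med [-59.2  -4.4  28.7]
top lever 62 min [-75. -58.  60.] max [-46. -42. 104.] med [-61.1 -48.5  97.9]
top tube 353 min [  30. -113.   50.] max [ 59. 113.  66.] med [ 44.2 -34.3  57.8]
top plate 3326 min [-100. -150.   10.] max [100. 150.  20.] med [ -8.2 -19.9  13.9]
top offcut 64 min [ -19. -126.   35.] max [20. 97. 49.] med [  5.3 -60.   41.9]
side bridge 246 min [ 4.  4. 88.] max [ 84.  34. 100.] med [42.1 14.5 93.8]
side stop 224 min [ 4.  4. 64.] max [ 87. 120.  78.] med [43.1 96.2 70. ]
side gate 629 min [-84. -89.  24.] max [-34. 132.  34.] med [-65.5 -28.7  30. ]
side lever 249 min [-76. -64.  60.] max [-45. -42. 103.] med [-63.3 -57.8  85.1]
side tube 461 min [  30. -117.   50.] max [ 60. 103.  66.] med [ 40.4 -40.8  58.6]
side plate 3380 min [-100. -150.   10.] max [100. 150.  20.] med [-15.  -76.9  15.2]
side offcut 174 min [ -19. -129.   34.] max [ 20. 112.  49.] med [  4.3 -56.8  42.4]
```

View pics/topz.png

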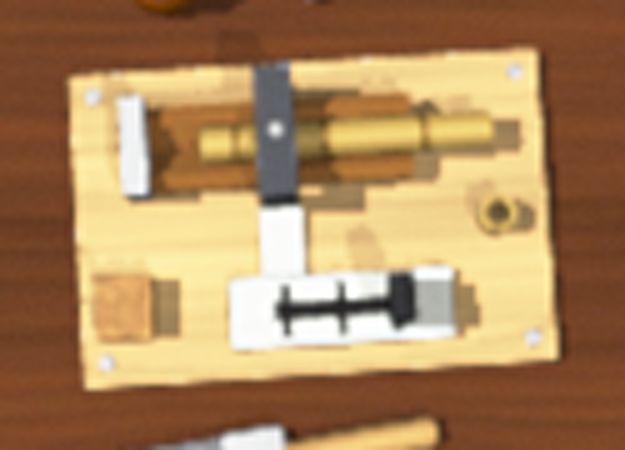

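View pics/sidez.png

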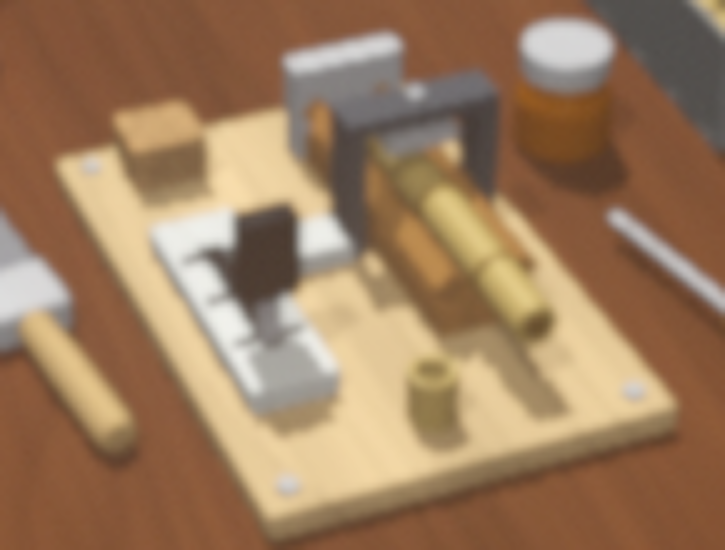

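The heights and sizes match the spec: bridge median is (45,20) at 93 mm, lever at y=-50, tube tail at y≈-116 and x≈45. The zoomed pictures show a clear approach behind the tail at (490,130) and behind the lever at (403,300). I'll move now.

```bash
cat >> h.py <<'E'
from scipy.spatial.transform import Rotation as Ro
J=np.array([.5093,-.0047]);YAW=.0628
Rm=np.array([[np.cos(YAW),-np.sin(YAW)],[np.sin(YAW),np.cos(YAW)]])
def W(x,y,z): return np.r_[J+Rm@np.array([x,y]),z]
def loc(p): return np.r_[Rm.T@(np.array(p[:2])-J),p[2]]
def down(sgn):
    ty=np.r_[Rm[:,0]*sgn,0];tz=np.array([0,0,-1.]);tx=np.cross(ty,tz)
    return Ro.from_matrix(np.c_[tx,ty,tz]).as_rotvec()
E
python3 - <<'E'
from h import *
from rig import r,kin,read_camera
def show(t):
    s=r.state();print(t,round(s["time"],2),(loc(s["eef_pos"])*1000).round(1),s["contact_force"].round(1),round(s["width"],3))
p=W(.045,-.155,.30)
c=[(k,kin.solve_ik(p,down(k))) for k in(1,-1)];print(c)
q0=r.state()["joint_pos"]
c=[(np.abs(q-q0)[-1],k) for k,q in c if q is not None];k=min(c)[1];print("sgn",k)
open("sgn","w").write(str(k))
r.gripper_to(0.0);show("shut")
r.move_straight(r.state()["eef_pos"]+np.array([0,0,.15]),velocity=.2);show("up")
r.move_to(p,down(k));show("above")
r.move_straight(W(.045,-.155,.12),velocity=.2);show("low")
c=read_camera("side");cv2.imwrite("pics/s1.png",cv2.resize(cv2.cvtColor(c["img"],cv2.COLOR_RGB2BGR)[120:320,200:420],(660,600),interpolation=cv2.INTER_CUBIC))
E
```

```text
[(1, array([-0.36905662,  0.46866314,  0.7782137 ,  1.70225128, -0.36004671,
        1.11981388,  0.57771446])), (-1, array([-0.54620972,  0.59818995,  1.09659859,  1.71055874, -0.56951711,
        1.19204808, -2.3775322 ]))]
sgn 1
shut 0.87 [-221.5  620.1  256.3] [-0.1  0.   0.1] -0.001
up 1.77 [-221.7  619.6  404.9] [-0.4 -0.2 -0.6] -0.001
above 4.67 [  45.5 -154.   299.9] [-0.2  0.1 -0.5] 0.0
low 5.72 [  45.8 -155.5  121.1] [0.7 0.3 0. ] 0.002
```

View pics/s1.png

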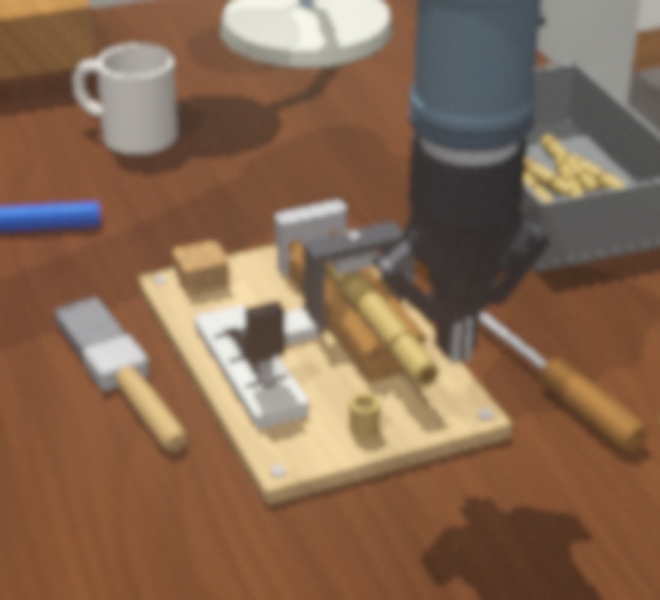

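The closed fingers at (460,350) are behind the tube tail at (428,370) and clear of the offcut. I'll descend and push the tube, watching the force.

```bash
python3 - <<'E'
from h import *
from rig import r,kin,read_camera
def show(t):
    s=r.state();f=Rm.T@s["contact_force"][:2];print(t,round(s["time"],2),(loc(s["eef_pos"])*1000).round(1),f.round(1),s["contact_force"][2].round(1));return f
r.move_straight(W(.045,-.155,.064),velocity=.12);f0=show("low")
r.move_straight(W(.045,-.105,.064),velocity=.06);show("near")
y=-.105
while y<-.076:
    y+=.002
    r.move_straight(W(.045,y,.064),velocity=.04);f=show("%.3f"%y)
    if f[1]-f0[1]<-9:break
c=read_camera("top");np.savez("top1.npz",**c);cv2.imwrite("pics/t1.png",cv2.resize(cv2.cvtColor(c["img"],cv2.COLOR_RGB2BGR)[150:250,215:340],(750,600),interpolation=cv2.INTER_CUBIC))
E
```

```text
low 6.39 [  45.2 -155.4   64.3] [-0.1 -0.1] 1.2
near 7.38 [  44.9 -104.9   63.9] [ 0.1 -0.8] 0.2
-0.103 7.62 [  44.9 -103.    63.9] [ 0.7 -0.7] -0.1
-0.101 7.88 [  44.9 -100.9   63.9] [0.1 0.6] 0.1
-0.099 8.12 [ 45.  -98.7  64. ] [0.6 0. ] 1.0
-0.097 8.38 [ 45.  -96.7  64. ] [ 0.2 -0.9] 0.4
-0.095 8.62 [ 45.  -94.7  64. ] [1.4 0.3] -0.3
-0.093 8.88 [ 45.  -92.9  64. ] [ 0.1 -1.1] -0.2
-0.091 9.12 [ 45.  -92.8  64.2] [ 0.1 -5. ] 0.0
-0.089 9.38 [ 45.  -92.7  64.6] [ 0.4 -9.3] -0.1
```

View pics/t1.png

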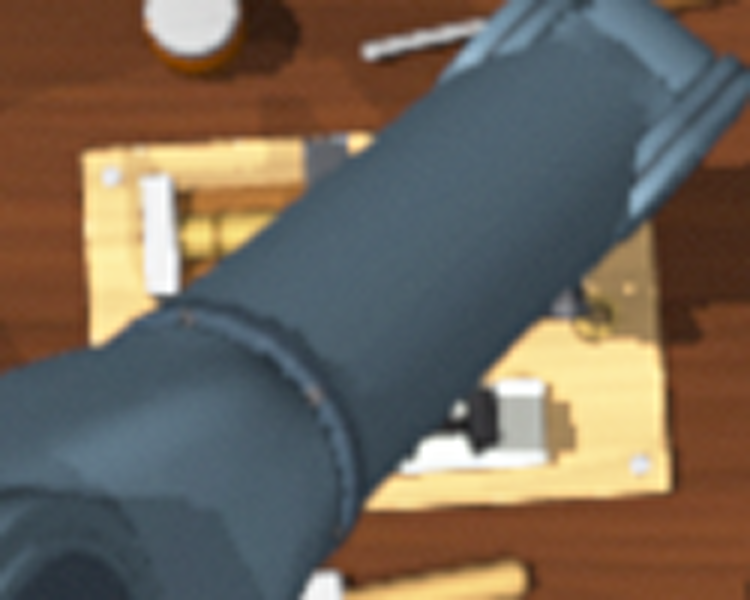

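The force rises from 1 N to 9 N with the TCP stalled at y=-92.8. The picture shows the tube's head at (180,235), meeting the stop face at (178,235). The tube is home, so I'll retreat and push the lever.

```bash
python3 - <<'E'
from h import *
from rig import r,kin,read_camera
def show(t):
    s=r.state();f=Rm.T@s["contact_force"][:2];print(t,round(s["time"],2),(loc(s["eef_pos"])*1000).round(1),f.round(1),s["contact_force"][2].round(1));return f
r.move_straight(W(.045,-.125,.066),velocity=.12)
r.move_straight(W(.045,-.125,.15),velocity=.2)
c=read_camera("side");np.savez("side1.npz",**c)
r.move_straight(W(-.060,-.105,.15),velocity=.2)
r.move_straight(W(-.060,-.105,.097),velocity=.15);f0=show("low")
r.move_straight(W(-.060,-.075,.097),velocity=.08);show("near")
y=-.075
while y<.012:
    y+=.004
    r.move_straight(W(-.060,y,.097),velocity=.05);f=show("%.3f"%y)
    if f[1]-f0[1]<-18:break
r.hold(.2);show("end")
E
```

```text
low 11.68 [ -59.4 -105.6   97. ] [-0.7 -0.8] -0.1
near 12.2 [-59.7 -74.9  97.4] [ 0.5 -0.7] -0.1
-0.071 12.45 [-60.  -71.2  97.1] [-0.2 -0.1] -0.3
-0.067 12.7 [-60.  -67.8  97.1] [-0.2 -4.3] 1.0
-0.063 12.95 [-60.  -63.9  97.1] [-0. -5.] 0.1
-0.059 13.2 [-60.  -59.4  97. ] [-0.6 -4. ] 0.6
-0.055 13.45 [-60.1 -53.8  96.8] [-0.5  0.1] 0.1
-0.051 13.7 [-60.  -50.3  97. ] [-0.1 -0.9] -1.1
-0.047 13.95 [-60.  -46.6  97. ] [0.2 0.3] 0.5
-0.043 14.2 [-60.  -42.7  97. ] [-0.7  0.1] 0.5
-0.039 14.45 [-60.  -38.7  97. ] [-0.3 -0.4] 0.3
-0.035 14.7 [-60.  -34.8  97. ] [-0.5 -0.8] -0.9
-0.031 14.95 [-60.  -31.4  97.1] [ 0.3 -2.2] 0.2
-0.027 15.2 [-60.  -27.7  97.1] [-0.1 -5.1] -0.7
-0.023 15.45 [-60.  -23.5  97.1] [-1.  -4.7] 0.2
-0.019 15.7 [-60.  -18.5  97. ] [ 0.1 -2. ] -0.4
-0.015 15.95 [-60.1 -13.9  96.9] [-0.8  0.1] 0.1
-0.011 16.2 [-60.  -10.5  97. ] [-0.5 -0. ] 0.1
-0.007 16.45 [-60.   -6.7  97. ] [-0.4  0.4] 0.0
-0.003 16.7 [-60.   -2.7  97. ] [ 0.  -0.9] -1.0
0.001 16.95 [-60.   -0.7  97.2] [-0.2 -6.1] 1.1
0.005 17.2 [-60.   -0.3  97.3] [ -0.  -15.4] -1.8
0.009 17.45 [-60.    0.   97.4] [ -0.6 -27.4] -4.5
end 17.65 [-60.1   0.   97.4] [ -0.5 -27. ] -5.0
```

Both humps passed and there is a firm end stop at TCP y=0, as expected for 0.070. I'll retreat and check.

```bash
python3 - <<'E'
from h import *
from rig import r,kin,read_camera
r.move_straight(W(-.060,-.03,.099),velocity=.12)
r.move_straight(W(-.060,-.03,.30),velocity=.25)
s=r.state();q=kin.solve_ik(np.array([.35,.45,.42]),s["tool_rot"]);print(q)
if q is not None:r.move_joints(q)
r.hold(.3)
t=read_camera("top");sd=read_camera("side")
for name,C,w_ in(("top",t,(160,245,220,335)),("side",sd,(180,290,240,380))):
    l=cloud(C)[w_[0]:w_[1],w_[2]:w_[3]].reshape(-1,3).copy();l[:,:2]=(l[:,:2]-J)@Rm
    for nm,lo,hi,xr,yr in(("lever",.06,.11,(-.1,-.03),(-.15,.15)),("tube",.05,.066,(.04,.05),(-.15,.09)),("offcut",.034,.05,(-.03,.02),(-.15,-.09)),("cork",.03,.05,(-.1,-.03),(.06,.15))):
        k=(l[:,2]>lo)&(l[:,2]<hi)&(l[:,0]>xr[0])&(l[:,0]<xr[1])&(l[:,1]>yr[0])&(l[:,1]<yr[1]);b=l[k]*1000
        if k.sum():print(name,nm,k.sum(),b.min(0).round(),b.max(0).round(),np.median(b,0).round(1))
a=cv2.resize(cv2.cvtColor(t["img"],cv2.COLOR_RGB2BGR)[160:250,215:340],(500,360),interpolation=cv2.INTER_CUBIC)
b=cv2.resize(cv2.cvtColor(sd["img"],cv2.COLOR_RGB2BGR)[180:290,235:380],(475,360),interpolation=cv2.INTER_CUBIC)
o=np.hstack([a,b]);cv2.imwrite("pics/end.png",cv2.resize(o,(800,295)))
print(r.state()["time"],r.state()["contact_force"])
E
```

```text
[-1.78042631  0.43499106  1.12950514  1.57783293 -0.39951437  1.38464984
 -0.54730395]
top lever 59 [-75.  12.  76.] [-46.  27. 105.] [-60.9  20.2  97.1]
top tube 156 [ 40. -78.  51.] [50. 89. 66.] [44.8 -3.9 58.7]
top offcut 29 [ -18. -126.   34.] [   4. -106.   44.] [  -8.5 -115.9   41.1]
top cork 151 [-70. 101.  32.] [-31. 136.  49.] [-51.1 119.2  41.8]
side lever 226 [-76.   7.  60.] [-45.  26. 103.] [-61.5  12.1  84.6]
side tube 129 [ 40. -85.  50.] [50. 90. 66.] [ 44.8 -34.3  60.8]
side offcut 82 [ -19. -130.   35.] [   4. -107.   46.] [  -7.3 -119.7   41.2]
side cork 155 [-73.  98.  31.] [-33. 138.  46.] [-58.4 113.9  42.5]
21.3333 [0.07559988 0.32718739 0.31660244]
```

View pics/end.png

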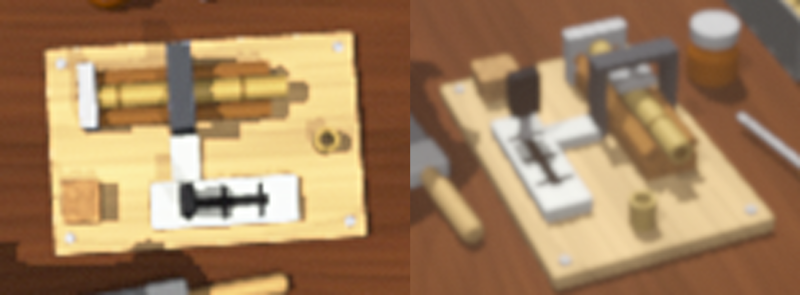

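The picture shows the tube head against the stop at (98,95), the lever at the far end of its slot at (187,200), and the offcut and cork unmoved.

```bash
python3 -c "
from rig import r
print(r.sign_off())"
```

```text
the job is handed in; nothing more can be done
None
```

I pushed the tube home against the end stop with the closed fingertips, then slid the lever past its first notch to its second stop, and handed the job in at about 21 s.

- **Tube:** it met firm resistance at the stop; I pushed up to about 9 N. In the final images its tail is at jig y ≈ -80 mm (top view -78, side view -85), where -80 means fully home. The top view shows the head touching the stop with no visible gap.
- **Lever:** both humps were felt, then a hard end stop at up to 27 N. After I let go, the paddle stayed at jig y ≈ +20 mm, which is 0.070 of travel.
- **Everything else:** the offcut had not moved and the cork block looked unmoved. The other items I judged only from the final picture, which shows just the jig area; nothing in it looked disturbed. The mug, the mallet and the blue and yellow look-alikes lie outside it.
- **Robot:** it was clear of everything, with contact force about 0 N.

No check failed. The only disagreement was the few millimetres between the two views on the tail, which is about the pixel resolution.

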